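# Let the black can's ratchet stand run back

### The job

Two blue turning stands on the papered bench hold tin cans for punching; both are wound up on their ratchets. On the stand with the black can, take the pawl by its red grip, lift it clear of the toothed wheel and keep it up until the can has turned all the way back to its stop, then lower the pawl into the teeth again and let go. Keep the white can's pawl down: that stand stays wound.

Things in the scene. Friction and masses are not known exactly. Their poses are not given: they have to be found in the camera images.
- black_grip (a point): Middle of the red grip, a level cylinder 24 mm across, 26 mm long, on the free end of the black can's pawl; 170 mm above the table with the pawl down, on the robot's side of the stand. y runs along the grip, parallel to pivot and axle; x along the pawl to the pivot, z up (pawl down). Pinch it from above across its flat ends (along y): it turns between the fingers as it swings up. Nothing above it.
- black_pawl (a joint): Pawl angle, rad: 0 down in the teeth, grows as the grip is lifted, stop at 0.6. Nose clears the teeth at 0.15; 0.3 is well clear (grip 48 mm up). Pivot: 165 mm along +x, 10 mm along -z from the grip's middle, so the grip swings on a 165 mm arc. The arm (10 mm wide, 12 mm high) leaves the grip along +x, its middle 10 mm below the grip's. A few newtons lift it; let go, it falls back by its weight.
- black_drum (a joint): How far the black can and its wheel are wound, rad: 0 = run right back to the stop (yellow stripe along the can straight up), 1.5 to 4.1 at the start, held by the pawl. With the pawl clear a spring turns it back by itself at 0.6 to 1 rad/s, up to 7 s. At the stop a tooth gap lies under the pawl. Can: 100 mm across, 110 long, top 135 mm above the table; wheel 124 mm across, top at 147 mm.
- white_pawl (a joint): Pawl angle, rad, of the other stand, alike but for its white can: 0 down in the teeth. It must stay down. Either stand may be on the left. Each stand: blue base plate 190 x 215 mm, a can on a level axle 85 mm up, a 12-tooth steel ratchet wheel beside the can, on its left seen from the robot, and a dark steel pawl lying over the wheel with its pivot on the far side.

How it is judged:
On the way, in this order (a step that is already met when the one before it is completed fails the run):
1. the black can's pawl is lifted clear of its wheel while the can is still wound up (value of joint black_pawl above 0.2 rad and value of joint black_drum above 0.5 rad), for 0.2 s.
2. the black can has run back to its stop with the pawl still held clear (value of joint black_pawl above 0.15 rad and value of joint black_drum below 0.1 rad), for 0.2 s.
At the end, for the whole second after the job is handed in: The black can is run back (within 0.1 rad of its stop) and still, its pawl is down in the teeth again (within 0.05 rad), and the white can's pawl is down (within 0.05 rad) (value of joint each of black_pawl, white_pawl below 0.05 rad and value of joint black_drum below 0.1 rad and velocity of joint black_drum between -0.1 and 0.1 rad/s); the robot touches nothing.
It fails at once if the white can's pawl was lifted (more than 0.12 rad) (value of joint white_pawl above 0.12 rad).
It also fails if it takes over 42 s, if anything falls off the work surface, if the arm or the gripper's body presses on something with over 40 N, if the wrist force passes 120 N, or if a joint passes its speed limit or range.

### The arm

A 6-joint arm with a two-finger parallel gripper is mounted at the origin on the work surface. World frame = base frame: x ahead of the robot, y to its left, z up, the work surface at z = 0. Lengths are in m, angles in rad, forces in N, time in s.
With the tool pointing down it reaches from about 0.3 to 0.75 m from the base axis. Payload 8.5 kg.
Tool frame: the origin (TCP) lies at the very end of the fingers, on their centre line; the grasp point (between the pads) lies 19 mm behind it; x points along the fingers, y is the direction in which the jaws open and shut, and the axes are right-handed (so a half turn about x gives the same grasp; the last joint's range is limited). The gripper opens to 85 mm and grips with 20 to 120 N. Pads are 22 mm wide; open, the fingers measure 114 mm over their backs; the gripper's body (76 mm by 85 mm) begins 54 mm behind the grasp point. The pads swing forward as they close: fully open they stand 13 mm farther back than shut.
Start: joints at [-1.496, 0.381, 1.297, -0, 1.464, -0.215], TCP at [0.157, -0.527, 0.231] pointing down, gripper open.
Joint ranges: [-3.11, 3.11], [-0.89, 2.33], [0.22, 2.48], [-1.42, 4.56], [0.17, 2.85], [-2.88, 2.88]. Speed limits (rad/s): [2.39, 2.39, 3.14, 3.14, 3.14, 3.14].

### API

Orientations are given as a 3x3 rotation matrix whose columns are the frame's x, y, z axes.
In Python, from bench import readout, vision, job_done, models gives the robot as it stands.
- The arm moves only by the tool arm_command, never from a script. Its arguments are lists of equal length, an entry for each row: "delta_pos": the shift along the tool's x, y, z in cm, a list of three; "yaw": the turn about the tool's x in degrees; "fingers": the opening, from 0 (shut) to 1 (fully open). In form: {"delta_pos": [[dx, dy, dz], ...], "yaw": [yaw, ...], "fingers": [fingers, ...]}. A call has 1 to 12 rows; each row is the pose to reach, as a shift and turn from the pose commanded when the call began, along the tool's axes at that moment; what a row does not reach only later rows make up. A row lasts 1/8 s, in which the tool goes at most 62.5 mm and 10.7 degrees, less where a joint would pass 70% of its speed; a pose out of reach is approached as far as the arm can. A call with a gripper value outside its range is refused whole. The fingers move at their own pace and stop on an object; "grip_force" is the grip in N (left out, the last holds). Time passes only in rows, so rows that repeat a pose let the fingers close. It gives the time, the measured TCP pose, the force and the opening at its end, in the units of the state.
- readout.observe(): the state, without advancing time (a new reading comes with each control period).
- vision.camera(name): name is "scene" or "side" or "wrist"; returns the picture (420x560x3 uint8, blue, green, red); there is no depth.
- vision.camera_params(name): a dict with "fx", "fy", "cx", "cy" (pixels), "D" ([k1, k2, p1, p2, k3] as OpenCV has them; the pictures are not rectified), "pose" (4x4, takes a point from camera to world coordinates). Camera axes: x right, y up, looking along -z (the intrinsics and any distortion apply to the point x, -y, -z); pixel columns grow to the right and rows downward; lengths in m; the calibration is good to about 2 mm. A picture is of the moment at which its call begins: read the wrist's pose just before it. camera_params takes no time and is no camera call; for the wrist camera it gives the pose at the moment of the call.
- job_done(): hands the job in, once; it reports no verdict.
Trained networks look in the newest picture that a camera, given by its name, has taken for a name from the list of things; names that differ only in an ending like _2 or _b are one class to them, and where a whole thing is asked for, a point or a joint stands for the part that bears it (a point fixed in the world has none). Each returns a list of dicts, best first, with "conf" (0 to 1); they miss things now and then, are a little off and sometimes report something else, mostly with a low value. They report only what shows in the picture. A call takes as long as a camera call.
- models.spot_in(camera, thing): "position" ([x, y, z] in m, in the coordinates of the camera as it stood for that picture, good to about 4 mm: the middle of the surface that is visible of it).
- models.place_of(camera, thing): "position" ([x, y, z] in m, in the coordinates of the camera as it stood for that picture, good to about 4 mm: a listed point, or the origin of a listed thing).
The state is a dict: "time": time; "joint_positions": joint angles; "dq": joint speeds; "joint_torque": joint torques, N m; "eef_pos": TCP position; "orientation": TCP orientation; "ft_force": force on the tool from outside, world axes, zero at the start; "torque": the same for the moment, N m; "finger_gap": opening from 0.0 (shut) to 1.0 (fully open).
Only numpy, scipy, OpenCV 4.12 (cv2) and the standard library are available. Lean on these libraries where they do the work, as an engineer would, in place of code of your own. Each camera call takes 0.05 s, during which the arm holds its last target. There are 200 camera calls.

## Working session

There is one attempt and no reset: what is moved stays moved. The work goes in short steps, Python scripts to look and compute and a tool call to move; the robot and the scene stay as the last step left them, time stands still between calls to the robot, and variables do not carry over. Pictures are saved under pics/ and viewed, on a budget of 10 in all, crops included, one or two more only if the job needs it, and the job is handed in when it is done.

Besides the shell and the picture viewer there is one more tool, called after ">>>" by a JSON object that holds its "op" and its "data", one argument or row to a line. arm_command: Moves the arm, as the interface text tells. Its arguments: {"type":"object","properties":{"delta_pos":{"type":"array"},"yaw":{"type":"array"},"fingers":{"type":"array"},"grip_force":{"type":"number"}},"required":["delta_pos","yaw","fingers"]}

```bash
mkdir -p pics
cat > h.py <<'E'
import numpy as np, cv2
from bench import readout, vision, job_done, models
def cam(n, save=None):
    p=vision.camera_params(n); im=vision.camera(n)
    if save: cv2.imwrite(f'pics/{save}.png',im)
    return p,im
def w(p,x):
    T=np.array(p['pose']); return T[:3,:3]@np.array(x)+T[:3,3]
def px(p,X):
    T=np.array(p['pose']); c=T[:3,:3].T@(np.array(X)-T[:3,3]); c=c*[1,-1,-1]
    K=np.array([[p['fx'],0,p['cx']],[0,p['fy'],p['cy']],[0,0,1]])
    return cv2.projectPoints(c.reshape(1,1,3),np.zeros(3),np.zeros(3),K,np.array(p['D'],float))[0].ravel()
def ray(p,uv):
    K=np.array([[p['fx'],0,p['cx']],[0,p['fy'],p['cy']],[0,0,1]])
    a=cv2.undistortPoints(np.array(uv,float).reshape(1,1,2),K,np.array(p['D'],float)).ravel()
    T=np.array(p['pose']); return T[:3,3],T[:3,:3]@np.array([a[0],-a[1],-1])
def atz(p,uv,z):
    o,d=ray(p,uv); return o+d*(z-o[2])/d[2]
E
python3 - <<'E'
from h import *
np.set_printoptions(precision=4,suppress=True)
s=readout.observe();print(s['time'],s['eef_pos'],s['orientation'],s['finger_gap'])
ims=[]
for n in ['scene','side','wrist']:
    p,im=cam(n,n+'0');print(n,np.array(p['pose'])[:3,3])
    if n!='wrist': ims.append(im)
    for t in ['black_grip','black_pawl','black_drum','white_pawl']:
        for f in ['place_of','spot_in']:
            try:
                for r in getattr(models,f)(n,t)[:3]:
                    X=w(p,r['position']);print(n,t,f,round(r['conf'],2),X,px(p,X))
            except Exception as e: print(n,t,f,e)
print(readout.observe()['time'])
E
```

```text
0.0 [ 0.1571 -0.5268  0.2307] [[-0.0001  0.2857 -0.9583]
 [ 0.0015 -0.9583 -0.2857]
 [-1.     -0.0015 -0.0003]] 1.0022439923095754
scene [0.9852 0.5956 0.9393]
scene black_grip place_of 0.8 [ 0.4227 -0.2376  0.1691] [275.4565 124.807 ]
scene black_grip spot_in 0.78 [ 0.4879 -0.227   0.1626] [255.7653 138.4681]
scene black_pawl place_of it knows: black_grip
scene black_pawl spot_in 0.79 [ 0.4893 -0.2279  0.1669] [255.0158 137.087 ]
scene black_drum place_of it knows: black_grip
scene black_drum spot_in 0.85 [ 0.531  -0.2695  0.109 ] [232.9765 152.3509]
scene white_pawl place_of it knows: black_grip
scene white_pawl spot_in 0.73 [0.5494 0.2249 0.1665] [358.0369 274.4815]
side [0.0485 0.5345 0.6092]
side black_grip place_of 0.73 [ 0.4227 -0.2389  0.1683] [388.8849 204.1933]
side black_grip spot_in 0.92 [ 0.4804 -0.2227  0.1645] [364.3736 199.6492]
side black_pawl place_of it knows: black_grip
side black_pawl spot_in 0.74 [ 0.4825 -0.2252  0.1678] [364.38   197.8366]
side black_drum place_of it knows: black_grip
side black_drum spot_in 0.81 [ 0.497  -0.2268  0.1029] [356.7102 218.1183]
side black_drum spot_in 0.44 [ 0.4818 -0.2228  0.1647] [363.8911 199.3749]
side white_pawl place_of it knows: black_grip
side white_pawl spot_in 0.84 [0.5255 0.2195 0.1628] [207.4414 271.089 ]
wrist [ 0.2203 -0.5086  0.373 ]
wrist black_pawl place_of it knows: black_grip
wrist black_drum place_of it knows: black_grip
wrist white_pawl place_of it knows: black_grip
0.9
```

View pics/scene0.png

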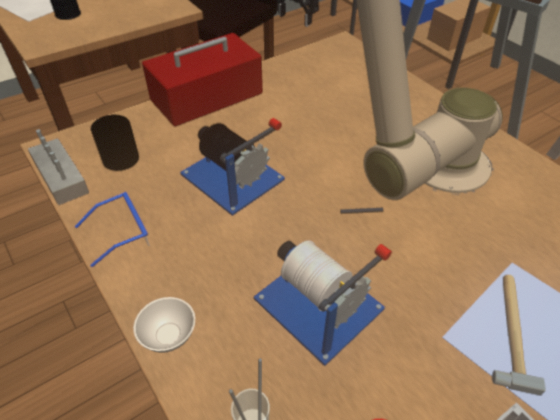

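View pics/side0.png

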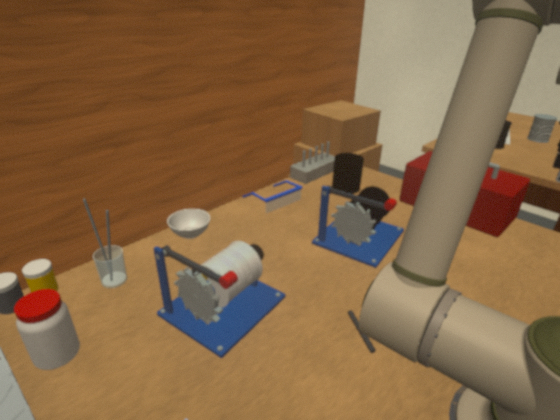

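The black can's red grip shows at (275,125) in the scene view and (391,204) in the side view, on the right-hand stand as seen from the robot. The networks agree with this. I still need the stand's yaw, from the base plate corners and the grip's red pixels.

Run:
```python
from h import *
np.set_printoptions(precision=4,suppress=True)
R=[];
for n,(x0,x1,y0,y1),(bx0,bx1,by0,by1) in [('scene',(255,295,110,140),(170,295,140,220)),('side',(375,410,190,218),(305,410,180,270))]:
    p=vision.camera_params(n); im=cv2.imread(f'pics/{n}0.png').astype(int)
    b,g,r=im[...,0],im[...,1],im[...,2]
    m=np.zeros(b.shape,bool); m[y0:y1,x0:x1]=((r>120)&(g<70)&(b<70))[y0:y1,x0:x1]
    k=cv2.connectedComponentsWithStats(m.astype(np.uint8)); i=1+k[2][1:,4].argmax(); uv=k[3][i]; print(n,uv,k[2][i]); R.append(ray(p,uv))
    m=np.zeros(b.shape,np.uint8); m[by0:by1,bx0:bx1]=((b>r+40)&(b>g+25))[by0:by1,bx0:bx1]
    pts=np.argwhere(m)[:,::-1]
    W=np.array([atz(p,u,0.008) for u in pts.astype(float)])[:,:2].astype(np.float32)
    h=cv2.convexHull(pts.astype(np.int32))
    a=cv2.approxPolyDP(h,4,True)[:,0]
    for u in a: print('  corner',u,atz(p,u.astype(float),0.008)[:2])
A=[];B=[]
for o,d in R:
    d=d/np.linalg.norm(d);P=np.eye(3)-np.outer(d,d);A.append(P);B.append(P@o)
X=np.linalg.lstsq(np.vstack(A),np.hstack(B),rcond=None)[0];print('grip tri',X)
```

```text
scene [275.12   123.5333] [269 119  12  11  75]
  corner [282 178] [ 0.4212 -0.2098]
  corner [231 212] [ 0.5983 -0.1801]
  corner [182 172] [ 0.6316 -0.382 ]
  corner [205 158] [ 0.5526 -0.3977]
  corner [231 154] [ 0.484  -0.3718]
  corner [267 166] [ 0.428  -0.2727]
side [390.9643 202.1071] [386 198  10   9  56]
  corner [375 265] [ 0.4149 -0.2071]
  corner [314 241] [ 0.5924 -0.1798]
  corner [325 187] [ 0.783 -0.47 ]
  corner [401 230] [ 0.452  -0.4056]
grip tri [ 0.4209 -0.242   0.1718]
```

>>> {"op": "arm_command", "data": {
  "delta_pos": [
    [-3,-2,-3.4],
    [-3,-4,-6.8],
    [-3,-6,-10.2],
    [-3,-8,-13.5],
    [-3,-10,-17],
    [-3,-12,-20.2],
    [-3,-14,-23.5],
    [-3,-16,-26.9],
    [-3,-18,-30.2],
    [-3,-20,-33.6],
    [-3,-20,-33.6],
    [-3,-20,-33.6]
  ],
  "yaw": [0,0,1,2,3,4,5,6,7,7.3,7.3,7.3],
  "fingers": [1,1,1,1,1,1,1,1,1,1,1,1],
  "grip_force": 30
}}

```text
time: 2.4
eef_pos: [0.4218, -0.2396, 0.2613]
orientation: [[-0.0, 0.162, -0.987], [-0.0, -0.987, -0.162], [-1.0, 0.0, 0.0]]
ft_force: [-1.4, -0.4, 0.2]
finger_gap: 0.999
```

Run:
```python
from h import *
np.set_printoptions(precision=4,suppress=True)
s=readout.observe();print(s['time'],s['eef_pos'],s['orientation'],s['ft_force'])
p,im=cam('wrist','wrist1')
for f in ['place_of','spot_in']:
    for r in getattr(models,f)('wrist','black_grip')[:3]:
        X=w(p,r['position']);print(f,round(r['conf'],2),X,px(p,X))
print(px(p,[0.422,-0.239,0.17]))
```

```text
2.4 [ 0.4218 -0.2396  0.2613] [[-0.0002  0.1619 -0.9868]
 [-0.0002 -0.9868 -0.1619]
 [-1.      0.0001  0.0003]] [-1.4199 -0.4026  0.1531]
place_of 0.58 [ 0.424  -0.2401  0.169 ] [278.3662 216.6006]
spot_in 0.8 [ 0.4824 -0.2275  0.1653] [274.169  133.9489]
[276.476  219.2542]
```

View pics/wrist1.png

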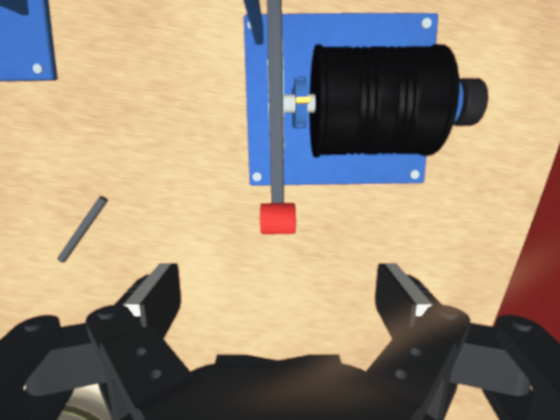

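The wrist view shows the grip at (278,219), centred between the fingers and square to them. It's within 1 mm of the computed point, so I'll go down and pinch.

>>> {"op": "arm_command", "data": {
  "delta_pos": [
    [2,0,0],
    [5,0,0],
    [8,0,0],
    [10,0,0],
    [11,0,0],
    [11,0,0],
    [11,0,0],
    [11,0,0],
    [11,0,0],
    [11,0,0],
    [11,0,0],
    [11,0,0]
  ],
  "yaw": [0,0,0,0,0,0,0,0,0,0,0,0],
  "fingers": [0.7,0.5,0.5,0.5,0.5,0.5,0.2,0.2,0.2,0.2,0.2,0.2],
  "grip_force": 30
}}

```text
time: 4.05
eef_pos: [0.4222, -0.2396, 0.1521]
orientation: [[0.001, 0.162, -0.987], [-0.001, -0.987, -0.162], [-1.0, 0.001, -0.001]]
ft_force: [-1.5, 1.1, 6.7]
finger_gap: 0.297
```

Run:
```python
from h import *
s=readout.observe();print(s['eef_pos'],s['ft_force'],s['finger_gap'])
cam('wrist','wrist2')
```

```text
[ 0.42220236 -0.23961249  0.15208795] [-1.53425124  1.11154432  6.73124827] 0.2968484232823617
```

View pics/wrist2.png

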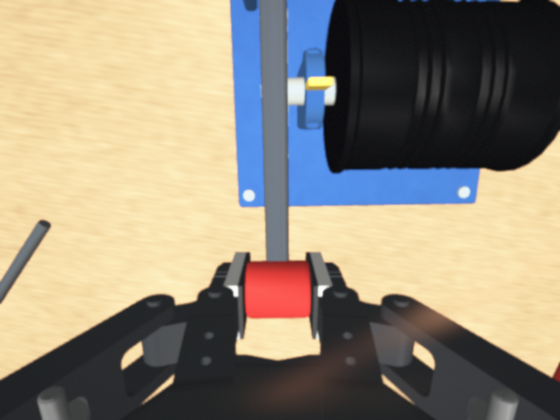

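The grip is held across its flat ends at (278,290), with the gap at 25 mm. Next I'll lift it along the arc to 0.35 rad.

>>> {"op": "arm_command", "data": {
  "delta_pos": [
    [-0.8,0,-0.07],
    [-1.64,0,-0.18],
    [-2.5,0,-0.34],
    [-3.26,0,-0.53],
    [-4.05,0,-0.77],
    [-4.83,0,-1.03],
    [-5.6,0,-1.34],
    [-5.6,0,-1.34],
    [-5.6,0,-1.34],
    [-5.6,0,-1.34],
    [-5.6,0,-1.34],
    [-5.6,0,-1.34]
  ],
  "yaw": [0,0,0,0,0,0,0,0,0,0,0,0],
  "fingers": [0.2,0.2,0.2,0.2,0.2,0.2,0.2,0.2,0.2,0.2,0.2,0.2]
}}

```text
time: 5.6
eef_pos: [0.4352, -0.2371, 0.2073]
orientation: [[0.0, 0.162, -0.987], [0.0, -0.987, -0.162], [-1.0, -0.0, -0.0]]
ft_force: [2.5, 1.1, -1.2]
finger_gap: 0.299
```

Run:
```python
from h import *
cam('wrist','wrist3')
```

```text
(no output)
```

View pics/wrist3.png

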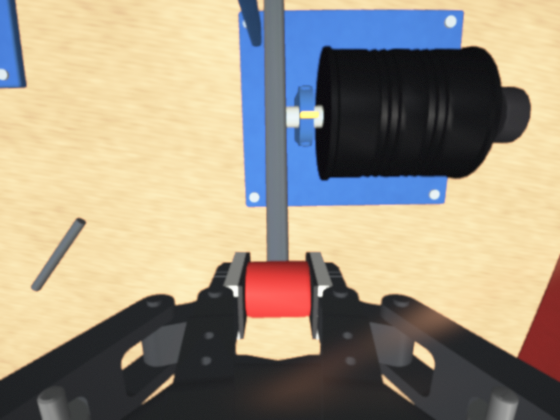

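The grip is still held and the pawl is up; no stripe shows on the can yet. I'll hold here for it to run back.

>>> {"op": "arm_command", "data": {
  "delta_pos": [
    [0,0,0],
    [0,0,0],
    [0,0,0],
    [0,0,0],
    [0,0,0],
    [0,0,0],
    [0,0,0],
    [0,0,0],
    [0,0,0],
    [0,0,0],
    [0,0,0],
    [0,0,0]
  ],
  "yaw": [0,0,0,0,0,0,0,0,0,0,0,0],
  "fingers": [0.2,0.2,0.2,0.2,0.2,0.2,0.2,0.2,0.2,0.2,0.2,0.2]
}}

```text
time: 7.15
eef_pos: [0.4352, -0.2372, 0.2073]
orientation: [[0.0, 0.162, -0.987], [0.0, -0.987, -0.162], [-1.0, -0.0, -0.0]]
ft_force: [2.9, 2.0, -2.3]
finger_gap: 0.301
```

>>> {"op": "arm_command", "data": {
  "delta_pos": [
    [0,0,0],
    [0,0,0],
    [0,0,0],
    [0,0,0],
    [0,0,0],
    [0,0,0],
    [0,0,0],
    [0,0,0],
    [0,0,0],
    [0,0,0],
    [0,0,0],
    [0,0,0]
  ],
  "yaw": [0,0,0,0,0,0,0,0,0,0,0,0],
  "fingers": [0.2,0.2,0.2,0.2,0.2,0.2,0.2,0.2,0.2,0.2,0.2,0.2]
}}

```text
time: 8.65
eef_pos: [0.4352, -0.2372, 0.2073]
orientation: [[-0.0, 0.162, -0.987], [0.0, -0.987, -0.162], [-1.0, -0.0, -0.0]]
ft_force: [3.3, 1.9, -2.0]
finger_gap: 0.3
```

>>> {"op": "arm_command", "data": {
  "delta_pos": [
    [0,0,0],
    [0,0,0],
    [0,0,0],
    [0,0,0],
    [0,0,0],
    [0,0,0],
    [0,0,0],
    [0,0,0],
    [0,0,0],
    [0,0,0],
    [0,0,0],
    [0,0,0]
  ],
  "yaw": [0,0,0,0,0,0,0,0,0,0,0,0],
  "fingers": [0.2,0.2,0.2,0.2,0.2,0.2,0.2,0.2,0.2,0.2,0.2,0.2]
}}

```text
time: 10.15
eef_pos: [0.4352, -0.2372, 0.2073]
orientation: [[0.0, 0.162, -0.987], [0.0, -0.987, -0.162], [-1.0, -0.0, -0.0]]
ft_force: [4.5, 1.1, -2.1]
finger_gap: 0.294
```

>>> {"op": "arm_command", "data": {
  "delta_pos": [
    [0,0,0],
    [0,0,0],
    [0,0,0],
    [0,0,0],
    [0,0,0],
    [0,0,0],
    [0,0,0],
    [0,0,0],
    [0,0,0],
    [0,0,0],
    [0,0,0],
    [0,0,0]
  ],
  "yaw": [0,0,0,0,0,0,0,0,0,0,0,0],
  "fingers": [0.2,0.2,0.2,0.2,0.2,0.2,0.2,0.2,0.2,0.2,0.2,0.2]
}}

```text
time: 11.65
eef_pos: [0.4352, -0.2372, 0.2073]
orientation: [[-0.0, 0.162, -0.987], [0.0, -0.987, -0.162], [-1.0, -0.0, 0.0]]
ft_force: [4.2, 1.9, -2.5]
finger_gap: 0.3
```

>>> {"op": "arm_command", "data": {
  "delta_pos": [
    [0,0,0],
    [0,0,0],
    [0,0,0],
    [0,0,0],
    [0,0,0],
    [0,0,0],
    [0,0,0],
    [0,0,0]
  ],
  "yaw": [0,0,0,0,0,0,0,0],
  "fingers": [0.2,0.2,0.2,0.2,0.2,0.2,0.2,0.2]
}}

```text
time: 12.65
eef_pos: [0.4352, -0.2372, 0.2073]
orientation: [[0.0, 0.162, -0.987], [0.0, -0.987, -0.162], [-1.0, -0.0, -0.0]]
ft_force: [4.0, 2.3, -2.5]
finger_gap: 0.301
```

Run:
```python
from h import *
_,a=cam('wrist','wrist4')
print(readout.observe()['time'])
```

```text
12.7
```

View pics/wrist4.png

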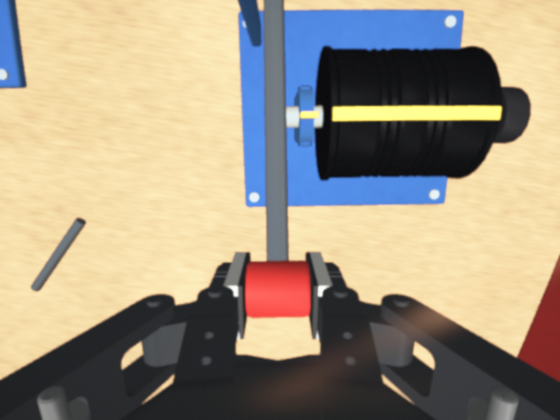

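The yellow stripe is on top at row 113, level with the pointer at (310,115), so the can has run back. I'll lower the pawl along the arc, then release it and check before backing off.

>>> {"op": "arm_command", "data": {
  "delta_pos": [
    [0.77,0,0.31],
    [1.55,0,0.57],
    [2.34,0,0.81],
    [3.1,0,1.0],
    [3.96,0,1.16],
    [4.8,0,1.27],
    [5.3,0,1.32],
    [5.6,0,1.34],
    [5.6,0,1.34],
    [5.6,0,1.34],
    [5.6,0,1.34],
    [5.6,0,1.34]
  ],
  "yaw": [0,0,0,0,0,0,0,0,0,0,0,0],
  "fingers": [0.2,0.2,0.2,0.2,0.2,0.2,0.2,0.2,0.2,0.2,0.2,0.2]
}}

```text
time: 14.2
eef_pos: [0.422, -0.2397, 0.1526]
orientation: [[0.001, 0.162, -0.987], [-0.002, -0.987, -0.162], [-1.0, 0.002, -0.0]]
ft_force: [-7.3, 1.1, 14.7]
finger_gap: 0.298
```

>>> {"op": "arm_command", "data": {
  "delta_pos": [
    [0,0,0],
    [0,0,0],
    [0,0,0],
    [0,0,0],
    [0,0,0],
    [-2,0,0],
    [-5,0,0],
    [-8,0,0],
    [-11,0,0],
    [-11,0,0],
    [-11,0,0],
    [-11,0,0]
  ],
  "yaw": [0,0,0,0,0,0,0,0,0,0,0,0],
  "fingers": [0.4,0.6,0.6,0.6,0.6,0.6,0.7,0.8,1,1,1,1]
}}

```text
time: 15.7
eef_pos: [0.4217, -0.2391, 0.2604]
orientation: [[-0.001, 0.162, -0.987], [0.001, -0.987, -0.162], [-1.0, -0.002, 0.001]]
ft_force: [0.6, -0.1, 0.6]
finger_gap: 0.999
```

Run:
```python
from h import *
_,a=cam('wrist','wrist5'); p,b=cam('side','side5')
for n in ['side']:
    for r in models.place_of(n,'black_grip')[:2]: print(r['conf'],w(p,r['position']))
c=cv2.resize(b[160:360,150:430],(560,400)); cv2.imwrite('pics/c5.png',c)
cv2.imwrite('pics/both5.png',np.hstack([cv2.resize(a,(400,300)),cv2.resize(b[160:360,150:430],(400,300))]))
```

```text
(no output)
```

View pics/both5.png

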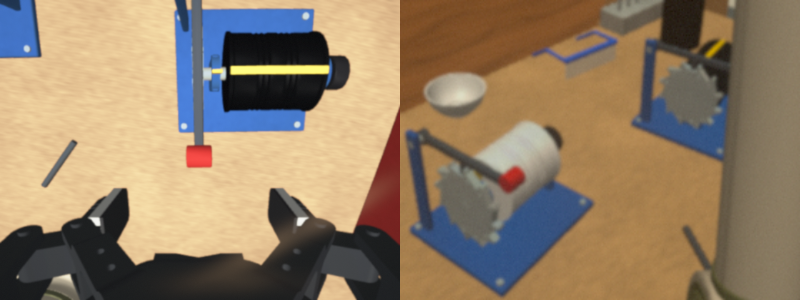

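The wrist view shows the grip released at about (278,218), the same place as before the lift, with the stripe still on top. The side view shows the white can's pawl lying down. One numeric check of the grip against the pre-lift picture, then I hand in.

Run:
```python
from h import *
p=vision.camera_params('wrist')
for f in ['wrist1','wrist5']:
    im=cv2.imread(f'pics/{f}.png').astype(int); m=((im[...,2]>120)&(im[...,1]<70)&(im[...,0]<70)); m[:,400:]=0
    k=cv2.connectedComponentsWithStats(m.astype(np.uint8)); i=1+k[2][1:,4].argmax(); print(f,k[3][i],k[2][i])
for dz,dx in [(0,0),(.008,.0008)]: print(px(p,[.422+dx,-.239,.17+dz]))
```

```text
wrist1 [278.56402439 208.4695122 ] [262 203  32  14 328]
wrist5 [279.41351351 209.41621622] [262 203  33  15 370]
[277.05027472 219.63006733]
[277.20149647 221.61605221]
```

```bash
python3 -c "
from h import *
s=readout.observe();print(s['time'],s['ft_force']);print(job_done())"
```

```text
15.85 [-0.1948144  -0.72251817  0.35474166]
the job is handed in; nothing more can be done
None
```

I lifted the black can's pawl by its red grip to about 0.35 rad and held it up for about 8 s. Once the can had run back, I lowered the pawl into the teeth, let go and backed off 11 cm above it. The job was handed in at 15.9 s on the robot's clock; the hand-in reports no verdict.

**Last checks:**
- **Black can:** the yellow stripe is on top and level with the pointer, both before I lowered the pawl and after I let go.
- **Black pawl:** the grip is back within about 1 pixel of where it sat before the lift. A pawl 0.05 rad up would shift it by about 2 pixels. A seating force of about 15 N showed while I lowered it.
- **White pawl:** it looks down in the side view and was never approached. I did not measure its angle.
- **Robot:** it is clear of everything, with wrist force under 1 N.

**Check that failed:** the network found no black grip in the last side picture because the arm hid it, so that cross-check gave nothing.

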